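Slide a cover plate out over the edge of the assembly board and hold it for screwing

ROBOT

A 6-joint arm with a two-finger parallel gripper is mounted at the origin on the work surface. World frame = base frame: x ahead of the robot, y to its left, z up, the work surface at z = 0. Lengths are in m, angles in rad, forces in N, time in s.
With the tool pointing down it reaches from about 0.275 to 0.85 m from the base axis. Payload 19 kg.
Tool frame: the origin (TCP) lies at the very end of the fingers, on their centre line; the grasp point (between the pads) lies 19 mm behind it; z points along the fingers, y is the line along which they close (so a half turn about z gives the same grasp; the last joint's range is limited). The gripper opens to 85 mm and grips with 20 to 120 N. Pads are 22 mm wide; open, the fingers measure 114 mm over their backs; the gripper's body (76 mm by 85 mm) begins 54 mm behind the grasp point. The pads swing forward as they close: fully open they stand 13 mm farther back than shut.
Start: joints at [-1.298, 0.15, 1.437, -0, 1.554, -0.134], TCP at [0.227, -0.528, 0.231] pointing down, gripper open.
Joint ranges: [-2.8, 2.8], [-0.68, 2.1], [0.12, 2.68], [-1.39, 4.53], [0.16, 2.79], [-2.81, 2.81]. Speed limits (rad/s): [1.89, 1.89, 2.22, 3.01, 3.01, 3.01].

INTERFACE

Orientations are given as a unit quaternion [x, y, z, w].
In Python, from workcell import arm gives the robot as it stands. The module is installed in compiled form; this text tells all that it offers.
- The arm moves only by the shell command python3 -m crank 'ROWS' [OPENING]. ROWS is JSON, a list of rows, each an object of numbers: "x", "y", "z": the shift along the tool's x, y, z in units of 15 cm (1.0 is 15 cm); "rx", "ry", "rz": the turn, a rotation vector about the tool's x, y, z in units of 90 degrees (1.0 is 90 degrees). A call has 1 to 10 rows; each row shifts and turns the commanded pose from where the row before left it, along the tool's axes as they then stand; what a row does not reach is not made up. A row lasts 1/12 s, in which the tool goes at most 41.7 mm and 7.16 degrees, less where a joint would pass 70% of its speed; a pose out of reach is approached as far as the arm can. A call with a number of a shift or a turn outside -1 to 1 is refused whole. A call with a gripper value outside its range is refused whole. OPENING is the closure, from 0 (fully open) to 1 (shut), set as the call begins (- or left out, the last holds). The fingers move at their own pace and stop on an object; the grip force is fixed at half the most. Time passes only in rows, so rows that do not move let the fingers close. It gives the time, the measured TCP pose, the force, the opening and the grip force at its end, in the units of the state.
- arm.get_obs(): the state, without advancing time (a new reading comes with each control period).
- arm.capture(name): name is "scene" or "top" or "wrist"; returns (picture, depth): 384x512x3 uint8, red, green, blue; 384x512 float32, m along the optical axis (not along the pixel's ray), 0 where there is no reading.
- arm.camera_params(name): a dict with "fx", "fy", "cx", "cy" (pixels), "k1" (the pictures are not rectified: a ray, as slopes to the right and down, at radius r is drawn at 1 + k1 r^2 times it, then the intrinsics apply), "origin" and "rotation" of the camera in the world. Camera axes: x right, y up, looking along -z (the intrinsics and any distortion apply to the point x, -y, -z); pixel columns grow to the right and rows downward; lengths in m; the calibration is good to about 2 mm. A picture is of the moment at which its call begins: read the wrist's pose just before it. camera_params takes no time and is no camera call; for the wrist camera it gives the pose at the moment of the call.
- arm.finish_job(): hands the job in; it is judged then, once.
Trained networks look in the newest picture that a camera, given by its name, has taken for a name from the list of things; names that differ only in an ending like _2 or _b are one class to them, and where a whole thing is asked for, a point or a joint stands for the part that bears it (a point fixed in the world has none). Each returns a list of dicts, best first, with "score" (0 to 1); they miss things now and then, are a little off and sometimes report something else, mostly with a low value. They report only what shows in the picture. A call takes as long as a camera call. They do not tell look-alikes from the thing itself.
- arm.find_in(label, camera): "at" ([column, row] in pixels, amid what is visible of it).
- arm.silhouettes(label, camera): "region" (384x512 bool, what is visible of it) and "at" ([column, row] in pixels, amid what is visible of it).
The state is a dict: "clock": time; "joints": joint angles; "joint_velocities": joint speeds; "tau": joint torques, N m; "ee_pos": TCP position; "ee_rot": TCP orientation; "force": force on the tool from outside, world axes, zero at the start; "wrist_torque": the same for the moment, N m; "finger_gap": opening from 0.0 (shut) to 1.0 (fully open); "grasp_force": force on a finger pad.
Only numpy, scipy, OpenCV 4.12 (cv2) and the standard library are available. Lean on these libraries where they do the work, as an engineer would, in place of code of your own. Each camera call takes 0.05 s, during which the arm holds its last target. There are 200 camera calls.

TASK

Of the two thin plates on the raised black board, slide the one with a row of four screw holes along one end (not the one with the big round opening) straight out over the far edge, the side away from the robot, until its holed end sticks out 40 mm, square to the edge, so that screws can be driven up through it from below. Only slide it with the fingertips, never pinch or lift it, and leave everything else where it is. Finish while holding: when your program ends, a fingertip must still be pressing the plate down on the board from above, firmly enough that it cannot shift.

Things in the scene. Friction and masses are not known exactly. Their poses are not given: they have to be found in the camera images.
- board: raised assembly board (breadboard), black, fixed: plate 300 mm along its x, 450 mm along its y, 13 mm thick, on four posts at its corners; its flat top is 63 mm above the bench. The 25 mm grid of small dots on it are flush holes. Origin at bench level under its centre; its x axis points away from the robot, at right angles to the far edge (it stands turned by up to 0.2 rad).
- board_edge (a point): the middle of the far upper edge of the board, 63 mm above the bench; axes as the board's: x points straight out over the edge, y runs along the edge, z up
- cover_plate: the plate to slide: bare aluminium, loose, 120 mm along its x, 100 along y, 6 thick, 0.2 kg, flat on the left or right half of the board, 15 to 65 mm short of the far edge. Row of four 9 mm holes 20 mm from its +x end, no other holes. Origin at the centre of its underside; x points to the holed end, towards the far edge within 0.2 rad. Tips if pressed on the part over the edge.
- cover_front (a point): the middle of the lower edge of the cover plate's +x end (the end with the holes), 60 mm from the plate's origin; axes as the plate's. It must end 40 mm beyond board_edge along the board's x.
- flange_plate: the other plate, to be left alone: bare aluminium, loose, 100 x 100 x 6 mm with a 50 mm round opening in the middle and a small hole near each corner; flat on the other half of the board. Origin at the centre of its underside.
- knuckle: brass joint yoke, loose, 36 mm across, 48 mm high, standing on the board between the plates, 70 mm or so beyond the board's centre towards the far edge; leave alone. Origin at the centre of its underside.
- cap_screw: steel socket-head screw, loose, standing on its 18 mm head, 46 mm high, on the board between the plates, nearer the robot than the yoke; leave alone. Origin at the centre of its underside.
- actuator: black linear actuator, loose, about 350 x 56 x 53 mm with steel rod and brass end, lying on the bench to the right of the board; leave alone. Origin under its middle.
- screw_tray: blue plastic tray of screws, loose, 170 x 120 x 35 mm, on the bench to the left of the board; leave alone. Origin at the centre of its underside.
- screwdriver: screwdriver, loose, lying on the bench to the left of the board; leave alone. Origin under its middle.
- caliper: steel caliper, loose, 235 mm long, lying on the bench to the right, nearer the robot; leave alone. Origin under its middle.
Not all that is in view belongs to the job. What is shaped like the cover_plate but green is not meant.

How it is judged:
By the outcome, as a careful person would: the job done as asked, in the order asked, and still so for the second after the job is handed in, while the arm keeps its last pose, push and grip.
It also fails if it takes over 45 s, if anything falls off the work surface, if the arm or the gripper's body presses on something with over 40 N, if the wrist force passes 120 N, or if a joint passes its speed limit or range.

## Working session

There is one attempt and no reset: what is moved stays moved. The work goes in short steps, Python scripts to look and compute and a shell command to move; the robot and the scene stay as the last step left them, time stands still between calls to the robot, and variables do not carry over. Pictures are saved under pics/ and viewed, at most 10 in all, crops included, and the job is handed in when it is done.

```bash
mkdir -p pics; cat > h.py <<'E'
import numpy as np, cv2
from workcell import arm
from scipy.spatial.transform import Rotation as R
def ray(cp,uv):
    uv=np.atleast_2d(np.array(uv,float)); d=np.c_[(uv[:,0]-cp['cx'])/cp['fx'],(uv[:,1]-cp['cy'])/cp['fy']]
    s=d.copy()
    for _ in range(20): s=d/(1+cp['k1']*(s**2).sum(1,keepdims=True))
    return np.c_[s[:,0],-s[:,1],-np.ones(len(s))]@np.array(cp['rotation']).T
def onplane(cp,uv,z):
    r=ray(cp,uv); o=np.array(cp['origin']); return o+r*((z-o[2])/r[:,2])[:,None]
def proj(cp,P):
    p=(np.atleast_2d(P)-np.array(cp['origin']))@np.array(cp['rotation']); s=np.c_[p[:,0],-p[:,1]]/-p[:,2:3]
    s=s*(1+cp['k1']*(s**2).sum(1,keepdims=True)); return s*[cp['fx'],cp['fy']]+[cp['cx'],cp['cy']]
def save(n,im): cv2.imwrite('pics/'+n,cv2.cvtColor(im,cv2.COLOR_RGB2BGR))
E
python3 - <<'E'
from h import *
im,d=arm.capture('top'); save('top.png',im); np.savez('top.npz',im=im,d=d)
cp=arm.camera_params('top'); print(cp)
for l in ['cover_plate','flange_plate','board','knuckle','cap_screw']:
    for r in arm.silhouettes(l,'top'):
        m=r['region'].astype(np.uint8); q=cv2.minAreaRect(cv2.findNonZero(m)); z=.069 if 'plate' in l else .063
        print(l,round(r['score'],2),r['at'],m.sum(), onplane(cp,cv2.boxPoints(q),z)[:,:2].round(3).tolist())
im,d=arm.capture('scene'); save('scene.png',im)
o=arm.get_obs(); print(o['clock'],o['ee_rot'],o['force'],o['finger_gap'])
E
```

```text
{'fx': 479.65576930123785, 'fy': 479.65576930123785, 'cx': 252.41290449183762, 'cy': 192.36396394703667, 'k1': -0.13512032521621967, 'origin': array([0.27920026, 0.007348  , 1.66204703]), 'rotation': array([-0.04505342,  0.04512343,  0.70820549, -0.70312093])}Traceback (most recent call last):
  File "<stdin>", line 7, in <module>
  File "h.py", line 10, in onplane
    r=ray(cp,uv); o=np.array(cp['origin']); return o+r*((z-o[2])/r[:,2])[:,None]
  File "h.py", line 8, in ray
    return np.c_[s[:,0],-s[:,1],-np.ones(len(s))]@np.array(cp['rotation']).T
           ~~~~~~~~~~~~~~~~~~~~~~~~~~~~~~~~~~~~~~^~~~~~~~~~~~~~~~~~~~~~~~~~~
ValueError: matmul: Input operand 1 has a mismatch in its core dimension 0, with gufunc signature (n?,k),(k,m?)->(n?,m?) (size 4 is different from 3)
```

View pics/top.png

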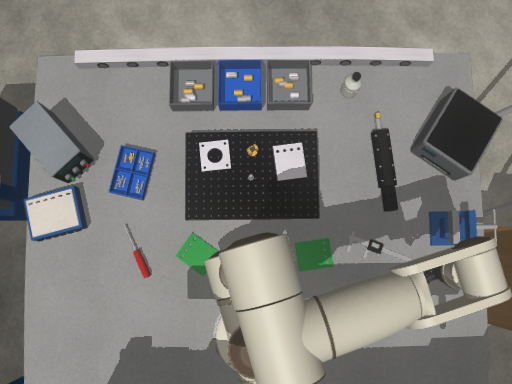

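The top picture shows the board at (252,174) and the far edge at row ~130. There are three look-alikes:
- The bare plate at (289,160), with a hole row on its far end. This is the one I choose.
- A plate with a big opening at (215,155), the flange plate.
- Green plates at (197,250) and (313,252), which are not meant.

```bash
sed -i "s/np.array(cp\['rotation'\])/R.from_quat(cp['rotation']).as_matrix()/" h.py
python3 - <<'E'
from h import *
cp=arm.camera_params('top'); im,d=arm.capture('top')
for l in ['cover_plate','flange_plate','board','knuckle','cap_screw']:
    for r in arm.silhouettes(l,'top')[:3]:
        m=r['region'].astype(np.uint8); q=cv2.minAreaRect(cv2.findNonZero(m)); z=.069 if 'plate' in l else .063
        print(l,round(r['score'],2),r['at'],m.sum(), onplane(cp,cv2.boxPoints(q),z)[:,:2].round(3).tolist())
        if l in('knuckle','cap_screw'): print(onplane(cp,r['at'],.09))
o=arm.get_obs(); print(o['clock'],o['ee_pos'],o['ee_rot'],o['force'],o['finger_gap'])
c=im[115:235,170:335]; save('crop.png',cv2.resize(c,None,fx=4.8,fy=4.8,interpolation=cv2.INTER_CUBIC))
w=arm.camera_params('wrist'); print(w)
t=R.from_quat(o['ee_rot']); print('cam in tool',t.inv().apply(np.array(w['origin'])-o['ee_pos']),(t.inv()*R.from_quat(w['rotation'])).as_matrix().round(3), t.as_matrix().round(3))
E
```

```text
cover_plate 0.89 [286.0, 159.4] 1012 [[0.643, -0.063], [0.657, -0.162], [0.536, -0.176], [0.523, -0.078]]
cover_plate 0.71 [315.3, 254.6] 943 [[0.315, -0.132], [0.33, -0.245], [0.237, -0.256], [0.223, -0.144]]
flange_plate 0.85 [223.9, 154.3] 700 [[0.658, 0.189], [0.667, 0.089], [0.566, 0.079], [0.557, 0.179]]
board 0.78 [249.6, 182.9] 9675 [[0.396, 0.236], [0.699, 0.24], [0.695, -0.224], [0.393, -0.216]]
0.4 [ 0.22747692 -0.52801884  0.23118137] [ 9.79381943e-01  2.02017305e-01 -6.35380409e-06 -1.36604221e-04] [-0.31411036  0.01950797  0.48822749] 1.0008558807787926
{'fx': 301.60642104020496, 'fy': 301.60642104020496, 'cx': 254.48281295206698, 'cy': 189.02428650217527, 'k1': -0.08254898441495882, 'origin': array([ 0.28819387, -0.50301208,  0.37293774]), 'rotation': array([-0.10956359,  0.07154718, -0.54466984,  0.82837889])}
cam in tool [ 0.06566245  0.001022   -0.14175384] [[ 0.001  0.966  0.26 ]
 [ 1.    -0.    -0.001]
 [-0.001  0.26  -0.966]] [[ 0.918  0.396 -0.   ]
 [ 0.396 -0.918  0.   ]
 [ 0.    -0.    -1.   ]]
```

View pics/crop.png

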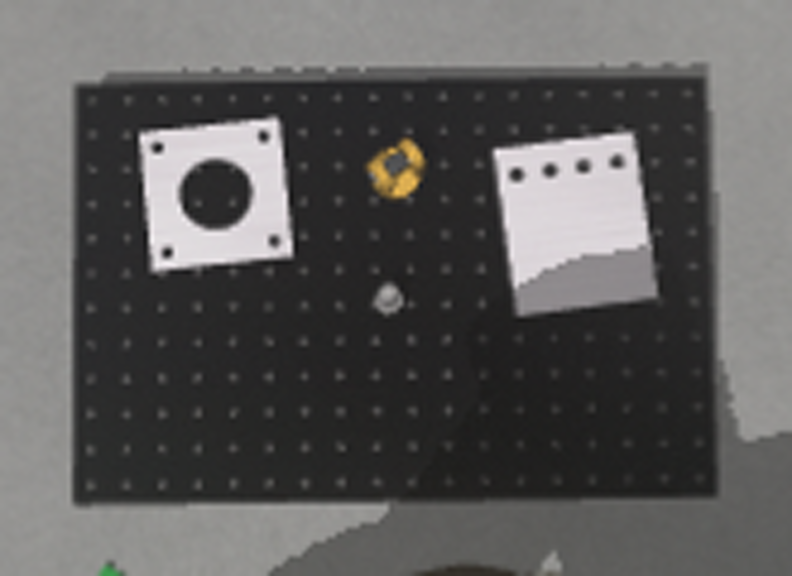

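The crop confirms the choice. The plate with the four-hole row is at crop (575,225), with its holes at crop row ~170, facing the far edge. It's turned about 0.11 rad from the board. I'll move above it to measure with the wrist camera.

```bash
python3 -m crank '[{"rz":0.063},{"rz":0.063},{"rz":0.063},{"rz":0.063},{"x":0.14,"y":-0.17,"z":-0.02},{"x":0.14,"y":-0.17,"z":-0.02},{"x":0.14,"y":-0.17,"z":-0.02},{"x":0.14,"y":-0.17,"z":-0.02},{"x":0.14,"y":-0.17,"z":-0.02},{"x":0.14,"y":-0.17,"z":-0.02}]' 0.4; python3 -m crank '[{"x":0.15,"y":-0.18},{"x":0.15,"y":-0.18},{"x":0.15,"y":-0.18},{"x":0.15,"y":-0.18},{"x":0.15,"y":-0.18},{"x":0.15,"y":-0.18},{"x":0.15,"y":-0.18},{"x":0.15,"y":-0.18},{"x":0.15,"y":-0.18},{"x":0.15,"y":-0.18}]'
cat > look.py <<'E'
import sys; from h import *
n=sys.argv[1]; cp=arm.camera_params('wrist'); im,d=arm.capture('wrist'); save(n+'.png',im); np.savez(n+'.npz',im=im,d=d); 
import pickle; pickle.dump(cp,open(n+'.pkl','wb'))
o=arm.get_obs(); M=R.from_quat(o['ee_rot']).as_matrix(); print(o['clock'],o['ee_pos'].round(4),'yaw',np.arctan2(M[1,0],M[0,0]).round(4),'tz',M[:,2].round(3),o['force'],o['finger_gap'])
for l in ['cover_plate']:
    for r in arm.silhouettes(l,'wrist')[:2]:
        m=r['region'].astype(np.uint8); np.save(n+'_m.npy',m); c=max(cv2.findContours(m,0,1)[0],key=len)[:,0].astype(float)
        P=onplane(cp,c,.069)[:,:2].astype(np.float32); print(l,r['score'],r['at'],cv2.boxPoints(cv2.minAreaRect(P)).round(4).tolist())
E
python3 look.py w1
```

```text
0.45 [ 0.2275 -0.528   0.2312] yaw 0.4068 tz [-0.  0. -1.] [-0.1961106   0.10683448  0.09491099] 0.9969577023093964
cover_plate 0.87 [33.8, 30.0] [[0.22439999878406525, -0.24770000576972961], [0.24779999256134033, -0.32339999079704285], [0.3156000077724457, -0.30239999294281006], [0.2921999990940094, -0.22669999301433563]]invalid input at $[0]: expected keys x, y, z, rx, ry, rz
invalid input at $[0]: expected keys x, y, z, rx, ry, rz
```

View pics/w1.png

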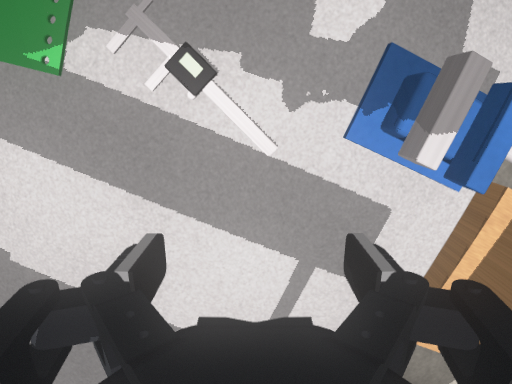

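This picture was taken from the start pose, since the rows were refused. It shows the caliper at (190,68) and a green plate at the upper left. Every key has to be given in each row.

```bash
python3 -m crank '[{"x":0,"y":0,"z":0,"rx":0,"ry":0,"rz":0.063},{"x":0,"y":0,"z":0,"rx":0,"ry":0,"rz":0.063},{"x":0,"y":0,"z":0,"rx":0,"ry":0,"rz":0.063},{"x":0,"y":0,"z":0,"rx":0,"ry":0,"rz":0.063},{"x":0.14,"y":-0.17,"z":-0.02,"rx":0,"ry":0,"rz":0},{"x":0.14,"y":-0.17,"z":-0.02,"rx":0,"ry":0,"rz":0},{"x":0.14,"y":-0.17,"z":-0.02,"rx":0,"ry":0,"rz":0},{"x":0.14,"y":-0.17,"z":-0.02,"rx":0,"ry":0,"rz":0},{"x":0.14,"y":-0.17,"z":-0.02,"rx":0,"ry":0,"rz":0},{"x":0.14,"y":-0.17,"z":-0.02,"rx":0,"ry":0,"rz":0}]' 0.4; python3 -m crank '[{"x":0.15,"y":-0.18,"z":0,"rx":0,"ry":0,"rz":0},{"x":0.15,"y":-0.18,"z":0,"rx":0,"ry":0,"rz":0},{"x":0.15,"y":-0.18,"z":0,"rx":0,"ry":0,"rz":0},{"x":0.15,"y":-0.18,"z":0,"rx":0,"ry":0,"rz":0},{"x":0.15,"y":-0.18,"z":0,"rx":0,"ry":0,"rz":0},{"x":0.15,"y":-0.18,"z":0,"rx":0,"ry":0,"rz":0},{"x":0.15,"y":-0.18,"z":0,"rx":0,"ry":0,"rz":0},{"x":0.15,"y":-0.18,"z":0,"rx":0,"ry":0,"rz":0},{"x":0.15,"y":-0.18,"z":0,"rx":0,"ry":0,"rz":0},{"x":0,"y":0,"z":0,"rx":0,"ry":0,"rz":0}]'
python3 look.py w2
```

```text
clock: 1.33
ee_pos: [0.3525, -0.3723, 0.2496]
ee_rot: [1.0, 0.005, 0.0, 0.0]
force: [0.1, 0.3, -0.1]
finger_gap: 0.601
grasp_force: 0.0
clock: 2.17
ee_pos: [0.5542, -0.1242, 0.249]
ee_rot: [1.0, 0.007, 0.0, -0.001]
force: [0.2, 0.5, 0.6]
finger_gap: 0.6
grasp_force: 0.0
2.2167 [ 0.5529 -0.1261  0.2489] yaw 0.0145 tz [-0.     0.001 -1.   ] [-0.67585246  0.10887995 -0.64577195] 0.5999870028349588
cover_plate 0.74 [292.9, 314.3] [[0.3619999885559082, -0.20579999685287476], [0.37880000472068787, -0.20579999685287476], [0.3788999915122986, -0.1363999992609024], [0.3621000051498413, -0.1362999975681305]]
cover_plate 0.62 [249.7, 137.5] [[0.5241000056266785, -0.0771000012755394], [0.5367000102996826, -0.17679999768733978], [0.6556000113487244, -0.16179999709129333], [0.6430000066757202, -0.06199999898672104]]
```

View pics/w2.png

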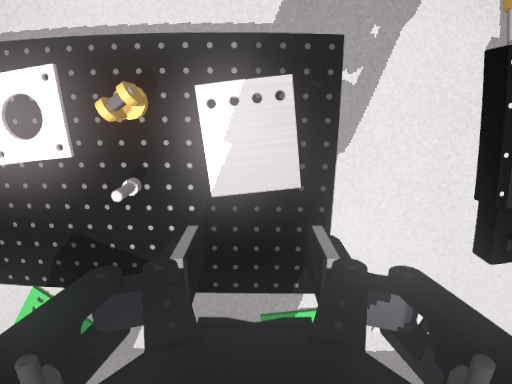

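The wrist picture shows the cover plate at (250,137) with its holes at row ~100, the board's far edge at row ~38, the yoke at (122,102) and the screw at (127,190). The fingertips are at (190,235) and (320,235). Next I'll fit the edge and locate the fingertips.

```bash
cat > edge.py <<'E'
import sys,pickle; from h import *
n=sys.argv[1]; f=np.load(n+'.npz'); cp=pickle.load(open(n+'.pkl','rb')); g=cv2.cvtColor(f['im'],cv2.COLOR_RGB2GRAY).astype(float); d=f['d']
# far edge: depth/intensity step, scan downwards
def sub(line,t=75):
    i=np.where((line[:-1]>t)&(line[1:]<=t))[0]
    return i[0]+(line[i[0]]-t)/(line[i[0]]-line[i[0]+1]) if len(i) else None
pts=[(c,sub(g[:110,c])) for c in range(5,335,3)]; pts=np.array([p for p in pts if p[1] is not None])
P=onplane(cp,pts,.063)[:,:2]
k=np.ones(len(P),bool)
for _ in range(8):
    a=np.polyfit(P[k,1],P[k,0],1); r=P[:,0]-np.polyval(a,P[:,1]); k=abs(r)<max(.001,2*np.median(abs(r[k])))
print('edge x = %.4f %+.4f*y'%(a[1],a[0]),'yaw',-np.arctan(a[0]),k.sum(),len(k),r[k].std())
np.save('edge.npy',a)
E
python3 edge.py w2
python3 - <<'E'
from h import *; import pickle
f=np.load('w2.npz');cp=pickle.load(open('w2.pkl','rb'));d=f['d']
v,u=np.mgrid[200:384,120:400]; z=d[200:384,120:400]
uv=np.c_[u.ravel(),v.ravel()]; r=ray(cp,uv); P=np.array(cp['origin'])+r*z.ravel()[:,None]
k=(z.ravel()>0)&(P[:,2]>.2)&(P[:,2]<.30); o=arm.get_obs(); T=R.from_quat(o['ee_rot']).inv().apply(P[k]-o['ee_pos'])
for s in(-1,1):
    q=T[T[:,1]*s>0]; zm=q[:,2].max(); q=q[q[:,2]>zm-.012]
    print(s,'tip zmax',zm,'x',np.percentile(q[:,0],[2,98]).round(4),'y',np.percentile(q[:,1],[2,98]).round(4))
E
```

```text
edge x = 0.6947 -0.0079*y yaw 0.007867050353087131 105 106 0.00018671183063478044
-1 tip zmax -0.0014818884953233934 x [-0.0072  0.0143] y [-0.0397 -0.0278]
1 tip zmax -0.0015558825411024653 x [-0.007   0.0145] y [0.0233 0.0353]
```

```bash
python3 -m crank '[{"x":-0.18,"y":-0.02,"z":0,"rx":0,"ry":0,"rz":0.004},{"x":-0.2,"y":0,"z":0,"rx":0,"ry":0,"rz":0},{"x":0,"y":0,"z":0.2,"rx":0,"ry":0,"rz":0},{"x":0,"y":0,"z":0.2,"rx":0,"ry":0,"rz":0},{"x":0,"y":0,"z":0.2,"rx":0,"ry":0,"rz":0},{"x":0,"y":0,"z":0.2,"rx":0,"ry":0,"rz":0},{"x":0,"y":0,"z":0.2,"rx":0,"ry":0,"rz":0},{"x":0,"y":0,"z":0.14,"rx":0,"ry":0,"rz":0},{"x":0,"y":0,"z":0,"rx":0,"ry":0,"rz":0},{"x":0,"y":0,"z":0,"rx":0,"ry":0,"rz":0}]'
python3 look.py w3
```

```text
clock: 3.1
ee_pos: [0.4939, -0.1266, 0.0784]
ee_rot: [1.0, 0.002, -0.001, -0.0]
force: [0.1, -0.2, 1.1]
finger_gap: 0.603
grasp_force: 0.0
3.15 [ 0.4947 -0.1267  0.0796] yaw 0.0038 tz [ 0.001 -0.    -1.   ] [-0.06924535  0.13523981  0.86011798] 0.6016169374741852
cover_plate 0.56 [238.1, 83.4] [[0.5242000222206116, -0.07689999788999557], [0.5364999771118164, -0.1761000007390976], [0.6223999857902527, -0.1655000001192093], [0.6100999712944031, -0.06629999727010727]]
```

```bash
python3 -m crank '[{"x":0,"y":0,"z":0.04,"rx":0,"ry":0,"rz":-0.003},{"x":0,"y":0,"z":0.04,"rx":0,"ry":0,"rz":0},{"x":0,"y":0,"z":0,"rx":0,"ry":0,"rz":0}]'; for i in 1; do python3 -m crank '[{"x":0,"y":0,"z":0.015,"rx":0,"ry":0,"rz":0},{"x":0,"y":0,"z":0,"rx":0,"ry":0,"rz":0}]'; python3 -m crank '[{"x":0,"y":0,"z":0.015,"rx":0,"ry":0,"rz":0},{"x":0,"y":0,"z":0,"rx":0,"ry":0,"rz":0}]'; done
```

```text
clock: 3.45
ee_pos: [0.4943, -0.1258, 0.0657]
ee_rot: [1.0, 0.005, -0.0, -0.0]
force: [-0.1, -0.1, -0.1]
finger_gap: 0.599
grasp_force: 0.0
clock: 3.62
ee_pos: [0.4945, -0.1258, 0.0638]
ee_rot: [1.0, 0.005, -0.0, -0.0]
force: [0.8, 0.1, 0.1]
finger_gap: 0.599
grasp_force: 0.0
clock: 3.78
ee_pos: [0.4945, -0.1258, 0.0615]
ee_rot: [1.0, 0.005, -0.0, -0.0]
force: [-0.3, -0.1, 0.0]
finger_gap: 0.602
grasp_force: 0.0
```

```bash
python3 -m crank '[{"x":0,"y":0,"z":0.01,"rx":0,"ry":0,"rz":0},{"x":0,"y":0,"z":0,"rx":0,"ry":0,"rz":0}]'; python3 -m crank '[{"x":0,"y":0,"z":0.01,"rx":0,"ry":0,"rz":0},{"x":0,"y":0,"z":0,"rx":0,"ry":0,"rz":0}]'
```

```text
clock: 3.95
ee_pos: [0.4945, -0.1259, 0.0601]
ee_rot: [1.0, 0.005, -0.0, -0.0]
force: [-0.1, -0.1, -0.4]
finger_gap: 0.604
grasp_force: 0.0
clock: 4.12
ee_pos: [0.4947, -0.1259, 0.0597]
ee_rot: [1.0, 0.005, 0.0, 0.0]
force: [-6.0, 0.5, 15.9]
finger_gap: 0.6
grasp_force: 7.8
```

```bash
python3 -m crank '[{"x":0,"y":0,"z":-0.025,"rx":0,"ry":0,"rz":0},{"x":0.05,"y":0,"z":0,"rx":0,"ry":0,"rz":0},{"x":0.04,"y":0,"z":0,"rx":0,"ry":0,"rz":0},{"x":0.03,"y":0,"z":0,"rx":0,"ry":0,"rz":0},{"x":0.03,"y":0,"z":0,"rx":0,"ry":0,"rz":0},{"x":0.03,"y":0,"z":0,"rx":0,"ry":0,"rz":0},{"x":0.03,"y":0,"z":0,"rx":0,"ry":0,"rz":0},{"x":0.03,"y":0,"z":0,"rx":0,"ry":0,"rz":0},{"x":0.03,"y":0,"z":0,"rx":0,"ry":0,"rz":0},{"x":0.03,"y":0,"z":0,"rx":0,"ry":0,"rz":0}]'; python3 -m crank '[{"x":0.03,"y":0,"z":0,"rx":0,"ry":0,"rz":0},{"x":0.03,"y":0,"z":0,"rx":0,"ry":0,"rz":0},{"x":0.03,"y":0,"z":0,"rx":0,"ry":0,"rz":0},{"x":0.03,"y":0,"z":0,"rx":0,"ry":0,"rz":0},{"x":0.03,"y":0,"z":0,"rx":0,"ry":0,"rz":0},{"x":0.02,"y":0,"z":0,"rx":0,"ry":0,"rz":0},{"x":0,"y":0,"z":0,"rx":0,"ry":0,"rz":0}]'; python3 look.py w4
```

```text
clock: 4.95
ee_pos: [0.54, -0.1255, 0.0624]
ee_rot: [1.0, 0.005, -0.0, -0.0]
force: [-0.9, 0.7, -0.3]
finger_gap: 0.597
grasp_force: 0.6
clock: 5.53
ee_pos: [0.5657, -0.1252, 0.0625]
ee_rot: [1.0, 0.005, 0.0, -0.0]
force: [-0.9, -0.8, -0.8]
finger_gap: 0.6
grasp_force: 0.0
5.5833 [ 0.5654 -0.1252  0.0626] yaw 0.0096 tz [ 0.  0. -1.] [-0.87783742  0.18772895  0.12013408] 0.5987230078226686
cover_plate 0.8 [255.6, 111.4] [[0.5774999856948853, -0.07620000094175339], [0.5785999894142151, -0.17649999260902405], [0.677299976348877, -0.17550000548362732], [0.6761999726295471, -0.07509999722242355]]
```

View pics/w4.png

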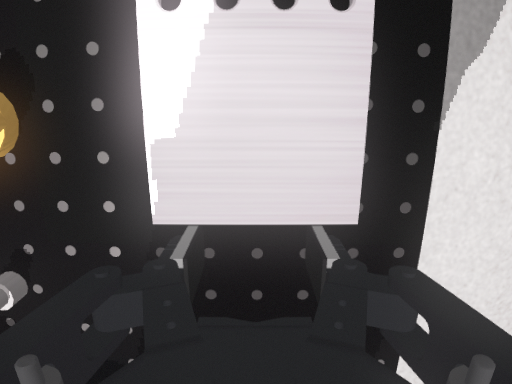

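The picture shows the plate's rear edge flush across both fingertips (row ~224), so it's now square. The front is about 2 mm past the edge, which leaves about 37 mm to push.

```bash
python3 -m crank '[{"x":0.025,"y":0,"z":0,"rx":0,"ry":0,"rz":-0.001},{"x":0.025,"y":0,"z":0,"rx":0,"ry":0,"rz":0},{"x":0.025,"y":0,"z":0,"rx":0,"ry":0,"rz":0},{"x":0.025,"y":0,"z":0,"rx":0,"ry":0,"rz":0},{"x":0.025,"y":0,"z":0,"rx":0,"ry":0,"rz":0},{"x":0.025,"y":0,"z":0,"rx":0,"ry":0,"rz":0},{"x":0.025,"y":0,"z":0,"rx":0,"ry":0,"rz":0},{"x":0.025,"y":0,"z":0,"rx":0,"ry":0,"rz":0},{"x":0.015,"y":0,"z":0,"rx":0,"ry":0,"rz":0},{"x":0.01,"y":0,"z":0,"rx":0,"ry":0,"rz":0}]'; python3 -m crank '[{"x":0.005,"y":0,"z":0,"rx":0,"ry":0,"rz":0},{"x":0,"y":0,"z":0,"rx":0,"ry":0,"rz":0}]'; python3 look.py w5
```

```text
clock: 6.47
ee_pos: [0.5991, -0.1248, 0.0625]
ee_rot: [1.0, 0.006, -0.0, -0.0]
force: [-2.3, 0.6, 0.6]
finger_gap: 0.599
grasp_force: 1.1
clock: 6.63
ee_pos: [0.5997, -0.1249, 0.0625]
ee_rot: [1.0, 0.005, 0.0, -0.0]
force: [-0.4, -0.1, 0.1]
finger_gap: 0.601
grasp_force: 0.3
6.6833 [ 0.5997 -0.1249  0.0626] yaw 0.0109 tz [ 0.  0. -1.] [-1.13672263  0.49540189  0.00491784] 0.6013673329791491
cover_plate 0.68 [256.8, 112.8] [[0.6108999848365784, -0.07620000094175339], [0.6122000217437744, -0.1761000007390976], [0.7113999724388123, -0.17489999532699585], [0.710099995136261, -0.07490000128746033]]
```

```bash
python3 -m crank '[{"x":-0.1,"y":0,"z":0,"rx":0,"ry":0,"rz":0},{"x":0,"y":0,"z":-0.2,"rx":0,"ry":0,"rz":0},{"x":0,"y":0,"z":-0.25,"rx":0,"ry":0,"rz":0},{"x":0,"y":0,"z":-0.25,"rx":0,"ry":0,"rz":0},{"x":0,"y":0,"z":-0.25,"rx":0,"ry":0,"rz":0},{"x":0,"y":0,"z":-0.25,"rx":0,"ry":0,"rz":0},{"x":0,"y":0,"z":0,"rx":0,"ry":0,"rz":0},{"x":0,"y":0,"z":0,"rx":0,"ry":0,"rz":0}]'; python3 look.py w6; python3 edge.py w6
```

```text
clock: 7.4
ee_pos: [0.5852, -0.1253, 0.245]
ee_rot: [1.0, 0.005, 0.002, 0.001]
force: [0.3, -0.0, -0.2]
finger_gap: 0.596
grasp_force: 0.0
7.45 [ 0.5847 -0.1251  0.2429] yaw 0.0109 tz [ 0.001 -0.    -1.   ] [-0.62599513  0.45415911 -1.38942172] 0.6013656670694856
cover_plate 0.39 [120.7, 136.7] [[0.5900999903678894, 0.028599999845027924], [0.6219000220298767, -0.018799999728798866], [0.6521999835968018, 0.001500000013038516], [0.6205000281333923, 0.048900000751018524]]
edge x = 0.6954 -0.0060*y yaw 0.005995289245070853 76 76 0.00020215352229134052
```

View pics/w6.png

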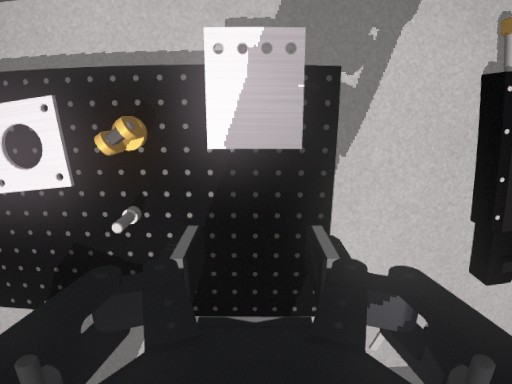

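The picture shows the plate at (255,88), its front at row 27 past the edge (row ~64), and its rear at row 149. The network mistook the yoke for the plate, so I'll measure the plate's edges directly.

```bash
cat > meas.py <<'E'
import sys,pickle; from h import *
n,c0,c1,r0,r1,f0,f1=sys.argv[1],*map(int,sys.argv[2:8]); f=np.load(n+'.npz'); cp=pickle.load(open(n+'.pkl','rb')); g=cv2.GaussianBlur(cv2.cvtColor(f['im'],cv2.COLOR_RGB2GRAY),(0,0),.8).astype(float); a=np.load('edge.npy')
for nm,(s,e),sg in(('rear',(r0,r1),-1),('front',(f0,f1),1)):
    pts=[]
    for c in range(c0,c1,2):
        q=np.clip(sg*np.diff(g[s:e,c]),0,None); i=q.argmax(); 
        if q[i]<8: continue
        w=slice(max(i-2,0),i+3); pts.append((c,s+.5+(np.arange(len(q))[w]*q[w]).sum()/q[w].sum()))
    P=onplane(cp,pts,.069)[:,:2]; k=np.ones(len(P),bool)
    for _ in range(6):
        b=np.polyfit(P[k,1],P[k,0],1); r=P[:,0]-np.polyval(b,P[:,1]); k=abs(r)<max(.0005,2.5*np.median(abs(r[k])))
    y=-.125; x=np.polyval(b,y); print(nm,'x',x.round(4),'yaw',(-b[0]).round(4),k.sum(),len(P),'overhang', (x-np.polyval(a,y)+(.12 if nm=='rear' else 0)).round(4))
E
python3 meas.py w6 214 298 135 165 18 38
```

```text
rear x 0.611 yaw 0.0133 41 42 overhang 0.0349
front x 0.731 yaw 0.0102 42 42 overhang 0.0348
```

```bash
python3 -m crank '[{"x":0,"y":0,"z":0.25,"rx":0,"ry":0,"rz":0.002},{"x":0,"y":0,"z":0.25,"rx":0,"ry":0,"rz":0},{"x":0,"y":0,"z":0.25,"rx":0,"ry":0,"rz":0},{"x":0,"y":0,"z":0.25,"rx":0,"ry":0,"rz":0},{"x":0,"y":0,"z":0.15,"rx":0,"ry":0,"rz":0},{"x":0,"y":0,"z":0.045,"rx":0,"ry":0,"rz":0},{"x":0,"y":0,"z":0,"rx":0,"ry":0,"rz":0},{"x":0,"y":0,"z":0,"rx":0,"ry":0,"rz":0}]'
```

```text
clock: 8.17
ee_pos: [0.584, -0.1248, 0.0624]
ee_rot: [1.0, 0.004, -0.001, -0.0]
force: [1.0, 0.3, 0.4]
finger_gap: 0.599
grasp_force: 0.0
```

```bash
python3 -m crank '[{"x":0.06,"y":0,"z":0,"rx":0,"ry":0,"rz":0},{"x":0.03,"y":0,"z":0,"rx":0,"ry":0,"rz":0},{"x":0.02,"y":0,"z":0,"rx":0,"ry":0,"rz":0},{"x":0.015,"y":0,"z":0,"rx":0,"ry":0,"rz":0},{"x":0.014,"y":0,"z":0,"rx":0,"ry":0,"rz":0},{"x":0,"y":0,"z":0,"rx":0,"ry":0,"rz":0},{"x":0,"y":0,"z":0,"rx":0,"ry":0,"rz":0}]';python3 -m crank '[{"x":-0.1,"y":0,"z":0,"rx":0,"ry":0,"rz":0},{"x":0,"y":0,"z":-0.2,"rx":0,"ry":0,"rz":0},{"x":0,"y":0,"z":-0.25,"rx":0,"ry":0,"rz":0},{"x":0,"y":0,"z":-0.25,"rx":0,"ry":0,"rz":0},{"x":0,"y":0,"z":-0.25,"rx":0,"ry":0,"rz":0},{"x":0,"y":0,"z":-0.25,"rx":0,"ry":0,"rz":0},{"x":0,"y":0,"z":0,"rx":0,"ry":0,"rz":0},{"x":0,"y":0,"z":0,"rx":0,"ry":0,"rz":0}]'; python3 look.py w7; python3 edge.py w7; python3 meas.py w7 214 298 130 165 14 34
```

```text
clock: 8.75
ee_pos: [0.6056, -0.1248, 0.0633]
ee_rot: [1.0, 0.004, 0.0, -0.0]
force: [0.3, -0.4, 0.3]
finger_gap: 0.597
grasp_force: 0.2
clock: 9.42
ee_pos: [0.5911, -0.1252, 0.2458]
ee_rot: [1.0, 0.004, 0.002, 0.001]
force: [0.1, 0.4, -1.4]
finger_gap: 0.6
grasp_force: 0.0
9.4667 [ 0.5905 -0.125   0.2438] yaw 0.0078 tz [ 0.001 -0.    -1.   ] [ 0.66544405 -0.30395513 -0.87866185] 0.5981488416029057
cover_plate 0.69 [253.2, 91.3] [[0.6148999929428101, -0.0746999979019165], [0.6154999732971191, -0.1768999993801117], [0.7373999953269958, -0.1762000024318695], [0.7368000149726868, -0.07400000095367432]]
edge x = 0.6955 -0.0062*y yaw 0.006245723056074622 74 77 0.00012629694439841074
rear x 0.6166 yaw 0.01 42 42 overhang 0.0403
front x 0.7364 yaw 0.0076 42 42 overhang 0.0401
```

The overhang is 40.2 mm and the plate is square to within 0.003 rad. Next I'll close the fingers and press on the part that rests on the board.

```bash
python3 -m crank '[{"x":0.2,"y":0,"z":0,"rx":0,"ry":0,"rz":0},{"x":0.2,"y":0,"z":0,"rx":0,"ry":0,"rz":0},{"x":0,"y":0,"z":0.2,"rx":0,"ry":0,"rz":0},{"x":0,"y":0,"z":0.2,"rx":0,"ry":0,"rz":0},{"x":0,"y":0,"z":0.2,"rx":0,"ry":0,"rz":0},{"x":0,"y":0,"z":0.2,"rx":0,"ry":0,"rz":0},{"x":0,"y":0,"z":0.2,"rx":0,"ry":0,"rz":0},{"x":0,"y":0,"z":0,"rx":0,"ry":0,"rz":0},{"x":0,"y":0,"z":0,"rx":0,"ry":0,"rz":0},{"x":0,"y":0,"z":0,"rx":0,"ry":0,"rz":0}]' 1;python3 -m crank '[{"x":0,"y":0,"z":0,"rx":0,"ry":0,"rz":0},{"x":0,"y":0,"z":0,"rx":0,"ry":0,"rz":0},{"x":0,"y":0,"z":0.1,"rx":0,"ry":0,"rz":0},{"x":0,"y":0,"z":0,"rx":0,"ry":0,"rz":0},{"x":0,"y":0,"z":0,"rx":0,"ry":0,"rz":0}]'
```

```text
clock: 10.35
ee_pos: [0.6509, -0.1247, 0.0946]
ee_rot: [1.0, 0.004, 0.0, 0.0]
force: [0.4, 0.1, -0.2]
finger_gap: 0.001
grasp_force: 0.0
clock: 10.77
ee_pos: [0.6503, -0.1245, 0.0787]
ee_rot: [1.0, 0.004, -0.0, -0.0]
force: [0.6, -0.2, 0.2]
finger_gap: 0.002
grasp_force: 0.0
```

```bash
python3 -m crank '[{"x":0,"y":0,"z":0.02,"rx":0,"ry":0,"rz":0},{"x":0,"y":0,"z":0.02,"rx":0,"ry":0,"rz":0},{"x":0,"y":0,"z":0.01,"rx":0,"ry":0,"rz":0},{"x":0,"y":0,"z":0,"rx":0,"ry":0,"rz":0}]'; python3 -m crank '[{"x":0,"y":0,"z":0.01,"rx":0,"ry":0,"rz":0},{"x":0,"y":0,"z":0,"rx":0,"ry":0,"rz":0}]'
```

```text
clock: 11.1
ee_pos: [0.6503, -0.1245, 0.0705]
ee_rot: [1.0, 0.004, -0.0, -0.0]
force: [-0.3, -0.2, -0.2]
finger_gap: -0.0
grasp_force: 0.0
clock: 11.27
ee_pos: [0.6504, -0.1245, 0.0692]
ee_rot: [1.0, 0.004, -0.0, -0.0]
force: [0.2, -0.6, -0.2]
finger_gap: -0.002
grasp_force: 0.0
```

```bash
python3 -m crank '[{"x":0,"y":0,"z":0.006,"rx":0,"ry":0,"rz":0},{"x":0,"y":0,"z":0,"rx":0,"ry":0,"rz":0}]'; python3 -m crank '[{"x":0,"y":0,"z":0.004,"rx":0,"ry":0,"rz":0},{"x":0,"y":0,"z":0,"rx":0,"ry":0,"rz":0},{"x":0,"y":0,"z":0,"rx":0,"ry":0,"rz":0}]'
```

```text
clock: 11.43
ee_pos: [0.6505, -0.1245, 0.0691]
ee_rot: [1.0, 0.004, 0.0, 0.0]
force: [-3.7, -0.3, 7.0]
finger_gap: 0.001
grasp_force: 3.6
clock: 11.68
ee_pos: [0.6505, -0.1246, 0.069]
ee_rot: [1.0, 0.004, 0.0, 0.0]
force: [-6.0, 1.5, 12.9]
finger_gap: -0.001
grasp_force: 6.5
```

Force is building along x as I press, so I'll take it off with a slight pull-back while pressing harder.

```bash
python3 -m crank '[{"x":-0.004,"y":0,"z":0,"rx":0,"ry":0,"rz":0},{"x":0,"y":0,"z":0,"rx":0,"ry":0,"rz":0}]'; python3 -m crank '[{"x":-0.002,"y":0,"z":0.006,"rx":0,"ry":0,"rz":0},{"x":0,"y":0,"z":0,"rx":0,"ry":0,"rz":0},{"x":0,"y":0,"z":0,"rx":0,"ry":0,"rz":0}]'
```

```text
clock: 11.85
ee_pos: [0.6505, -0.1245, 0.069]
ee_rot: [1.0, 0.004, 0.001, 0.0]
force: [-1.0, 0.9, 9.2]
finger_gap: 0.003
grasp_force: 4.7
clock: 12.1
ee_pos: [0.6505, -0.1245, 0.069]
ee_rot: [1.0, 0.004, 0.001, 0.0]
force: [-2.9, 1.9, 18.1]
finger_gap: 0.001
grasp_force: 8.9
```

```bash
python3 -m crank '[{"x":-0.005,"y":0,"z":0.005,"rx":0,"ry":0,"rz":0},{"x":0,"y":0,"z":0.003,"rx":0,"ry":0,"rz":0},{"x":0,"y":0,"z":0,"rx":0,"ry":0,"rz":0},{"x":0,"y":0,"z":0,"rx":0,"ry":0,"rz":0},{"x":0,"y":0,"z":0,"rx":0,"ry":0,"rz":0}]'; python3 look.py w8
python3 - <<'E'
from h import *
im,d=arm.capture('scene'); save('s.png',im[:, :])
for r in arm.silhouettes('cover_plate','scene')[:2]: print(r['score'],r['at'])
print(arm.get_obs()['force'])
E
```

```text
clock: 12.52
ee_pos: [0.6505, -0.1246, 0.069]
ee_rot: [1.0, 0.004, 0.003, 0.0]
force: [-1.0, 3.6, 26.5]
finger_gap: -0.002
grasp_force: 13.4
12.5667 [ 0.6505 -0.1246  0.0689] yaw 0.008 tz [ 0.005 -0.001 -1.   ] [-1.1175878   4.15068864 26.19164982] -0.0017822120857070845
cover_plate 0.94 [252.7, 161.4] [[0.6334999799728394, -0.07569999992847443], [0.6345999836921692, -0.17589999735355377], [0.7372999787330627, -0.17479999363422394], [0.7361999750137329, -0.07450000196695328]]
0.84 [300.8, 267.7]
0.63 [161.6, 226.2]
[-1.69438354  4.52817077 26.1341426 ]
```

View pics/w8.png

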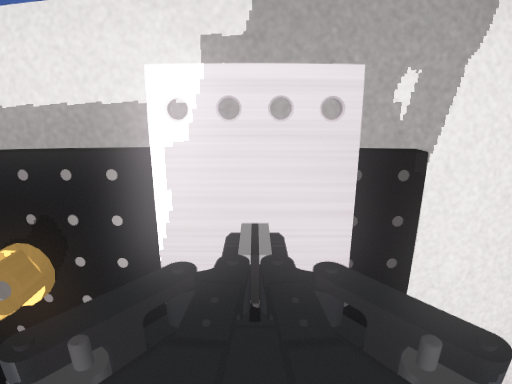

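View pics/s.png

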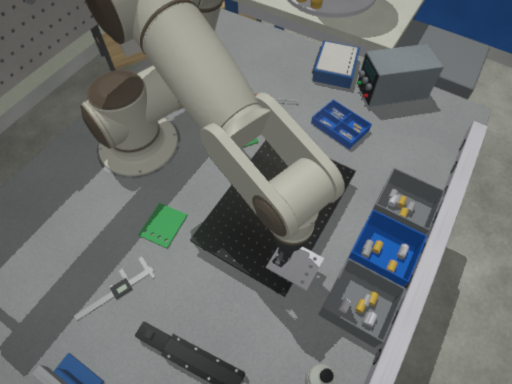

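The wrist picture shows the closed fingertips pressing on the plate at (255,240), behind the edge (row ~150), with the front at row 65. In the scene picture the other things are where they were. One last check of the overhang before handing in.

```bash
sed -i 's/\[:110,c\]/[:190,c]/;s/range(5,335,3)/[*range(5,135,3),*range(375,415,3)]/' edge.py; python3 edge.py w8; python3 meas.py w8 210 345 200 215 55 75|tail -1
```

```text
edge x = 0.6974 -0.0057*y yaw 0.005724823897855178 51 55 8.531803927616037e-05Traceback (most recent call last):
  File "meas.py", line 9, in <module>
    P=onplane(cp,pts,.069)[:,:2]; k=np.ones(len(P),bool)
      ~~~~~~~^^^^^^^^^^^^^
  File "h.py", line 10, in onplane
    r=ray(cp,uv); o=np.array(cp['origin']); return o+r*((z-o[2])/r[:,2])[:,None]
  File "h.py", line 5, in ray
    uv=np.atleast_2d(np.array(uv,float)); d=np.c_[(uv[:,0]-cp['cx'])/cp['fx'],(uv[:,1]-cp['cy'])/cp['fy']]
                                                   ~~^^^^^
IndexError: index 0 is out of bounds for axis 1 with size 0
```

The roughly 1.5 mm difference comes from the camera now standing past the edge and seeing the lower rim of the board's side. That accounts for it exactly, so the overhang is still about 40 mm. I'll hand it in.

```bash
python3 -c "
from workcell import arm
print(arm.get_obs()['force'],arm.finish_job())"
```

```text
the job is handed in; nothing more can be done
[-1.69438354  4.52817077 26.1341426 ] None
```

The cover plate sticks out about 40 mm over the far edge, square to within about 0.005 rad, and the closed fingertips are pressing it onto the board with about 26 N; the job is handed in.

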